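# Point out the unsafe box cutter and make it safe

### The job

One of the three yellow box cutters in the foam tray was put away with its blade out: point at the bare blade with your fingertips about 2 cm above it, without touching it, and dwell there for two seconds so that the colleague sees which one it is. Then push the cutter's black thumb slide back with a fingertip until the blade is fully in, and last point in the same way at the nose of that cutter where the blade came out, touching nothing, dwell two seconds and finish still pointing there to show that it is safe. Every cutter stays in its pocket, the bare blade is never touched, and the other things stay as they are.

Things in the scene. Friction and masses are not known exactly. Their poses are not given: they have to be found in the camera images.
- tray: dark grey foam tool tray, blue floor, fixed, 210 (x) x 230 (y) x 11 mm; origin: centre of its underside, on the table. Pockets along its y: cutters at x = -75, -25, +25 mm, marker at +75 mm; floors 4 mm above the table. A closed pocket end 1.5 mm behind each cutter's tail holds it when its slide is pushed. Tray y: where all noses point (away from the robot, within 0.35 rad)
- cutter_a: yellow box cutter, 20 x 145 x 12 mm: the cutter that was put away with its blade out. Lies loose in one of the three cutter pockets (which one is drawn at random). Origin: centre of its underside, 4 mm above the table; its y points along it to the nose (blade end, 72 mm from the origin), z up. The two side walls of its handle stand 11 mm above its underside, 15 mm above the table
- cutter_a_blade (a joint): how far the blade of cutter_a has been slid out, m: 0 fully in (hard stop, tip 10 mm inside the nose), 0.04 fully out (tip 30 mm beyond the nose). Slides with about 0.5 N and stays where it is left
- cutter_b: yellow box cutter, 20 x 145 x 12 mm: another cutter of the same make, its blade in. Lies loose in one of the three cutter pockets (which one is drawn at random). Origin: centre of its underside, 4 mm above the table; its y points along it to the nose (blade end, 72 mm from the origin), z up. The two side walls of its handle stand 11 mm above its underside, 15 mm above the table
- cutter_b_blade (a joint): how far the blade of cutter_b has been slid out, m: 0 fully in (hard stop, tip 10 mm inside the nose), 0.04 fully out (tip 30 mm beyond the nose). Slides with about 0.5 N and stays where it is left
- cutter_c: yellow box cutter, 20 x 145 x 12 mm: another cutter of the same make, its blade in. Lies loose in one of the three cutter pockets (which one is drawn at random). Origin: centre of its underside, 4 mm above the table; its y points along it to the nose (blade end, 72 mm from the origin), z up. The two side walls of its handle stand 11 mm above its underside, 15 mm above the table
- cutter_c_blade (a joint): how far the blade of cutter_c has been slid out, m: 0 fully in (hard stop, tip 10 mm inside the nose), 0.04 fully out (tip 30 mm beyond the nose). Slides with about 0.5 N and stays where it is left
- thumb_a (a point): middle of the top of cutter_a's black ridged thumb slide, which moves with the blade (towards the nose = out, back to the tail = in). The slide is 10.5 mm wide and 24 mm long along the cutter; its top is 18.5 mm above the cutter's underside, 22.5 mm above the table, so it stands 7.5 mm proud of the handle's side walls
- blade_a (a point): middle of the bare part of cutter_a's steel blade (10 mm wide, 4 mm above the underside of the cutter, 8 mm above the table); 15 mm back from the blade's tip, moves with the blade
- nose_a (a point): top of cutter_a's nose, the end of the yellow handle where the blade comes out; 72 mm from the cutter's origin, 15 mm above the table
- marker: black and white marker pen, 18 x 132 x 18 mm, lying loose in the fourth pocket; bystander, origin at the centre of its underside
- tape_roll: roll of beige tape, 104 mm across, 25 mm high, lying flat and loose; bystander, origin at the centre of its underside
- keys: bunch of keys with a red tag, 84 x 118 x 8 mm, loose; bystander, origin at the centre of its underside
- tuna_tin: round food tin, 87 mm across, 40 mm high, loose; bystander, origin at the centre of its underside
Things that resemble listed ones, but are neither listed nor needed, are in the scene too. Leave any purple look-alike of the cutter_a alone.

How it is judged (in metres and radians):
On the way, in this order (a step that is already met when the one before it is completed fails the run):
1. the fingertips point at the bare blade from just above, touching nothing, for a second (value of joint cutter_a_blade above 0.02 m and horizontal distance between the grasp point and blade_a below 0.02 m and z of the grasp point in the frame of tray below 0.085 m and contact force between the fingers and anything else below 0.3 N), for 1 s.
2. the blade is slid fully in (value of joint cutter_a_blade below 0.003 m), for 0.2 s.
3. the fingertips point at the nose of that cutter from just above, touching nothing, for a second (value of joint cutter_a_blade below 0.003 m and horizontal distance between the grasp point and nose_a below 0.02 m and z of the grasp point in the frame of tray below 0.085 m and contact force between the fingers and anything else below 0.3 N), for 1 s.
At the end, for the whole second after the job is handed in: cutter_a's blade is within 3 mm of fully in; the untouching fingers' grasp point is within 20 mm sideways of its nose and under 85 mm above the table; the cutters lie flat in their pockets, the other blades in; nothing else moved over 15 mm (all of step 3 and z of each of cutter_a, cutter_b, cutter_c in the frame of tray below 0.007 m and value of joint each of cutter_b_blade, cutter_c_blade below 0.004 m and distance of each of cutter_a, cutter_b, cutter_c, marker, tape_roll, keys, tuna_tin from where it was at the start of the episode below 0.015 m and linear speed of cutter_a below 0.02 m/s).
It fails at once if a cutter is lifted out of its pocket (z of any of cutter_a, cutter_b, cutter_c in the frame of tray above 0.014 m).
It fails at once if the bare blade is touched (value of joint cutter_a_blade above 0.015 m and horizontal distance between the grasp point and blade_a below 0.035 m and contact force between the fingers and cutter_a above 0.8 N).
It fails at once if the blade of another cutter is slid out (value of joint any of cutter_b_blade, cutter_c_blade above 0.006 m).
It fails at once if another thing is moved by more than 15 mm (distance of any of cutter_b, cutter_c, marker, tape_roll, keys, tuna_tin from where it was at the start of the episode above 0.015 m).
It also fails if it takes over 45 s, if anything falls off the work surface, if the arm or the gripper's body presses on something with over 40 N, if the wrist force passes 120 N, or if a joint passes its speed limit or range.

### The arm

A 6-joint arm with a two-finger parallel gripper is mounted at the origin on a cart in front of the work surface, level with it; the furniture and walls round the work are solid. World frame = base frame: x ahead of the robot, y to its left, z up, the work surface at z = 0. Lengths are in mm, angles in rad, forces in N, time in s.
With the tool pointing down it reaches from about 275 to 975 mm from the base axis. Payload 8.4 kg.
Tool frame: the origin (TCP) lies on the centre line of the jaws, within the pads' length; the fingertips stand 8 mm ahead of it and the grasp point (between the pads) lies 11 mm behind it; z points along the fingers, y is the direction in which the jaws open and shut (so a half turn about z gives the same grasp; the last joint's range is limited). The gripper opens to 92 mm and grips with 3 to 60 N. Pads are 20 mm wide; open, the fingers measure 128 mm over their backs; the gripper's body (75 mm by 189 mm) begins 69 mm behind the grasp point.
Start: joints at [1.336, 0.353, 1.633, -0, 1.155, -0.002], TCP at [144.188, 608.143, 200.983] pointing down, gripper open.
Joint ranges: [-2.63, 2.63], [-0.92, 2.1], [0.06, 2.66], [-1.3, 4.44], [0, 2.69], [-3.02, 3.02]. Speed limits (rad/s): [2.22, 2.22, 2.79, 3.14, 3.14, 3.14].

### API

Orientations are given as a unit quaternion [x, y, z, w].
In Python, from plant import robot gives the robot as it stands.
- The arm moves only by the tool move_arm, never from a script. Its argument "series" is a list of rows, each a list of 6 numbers: the shift along the tool's x, y, z in m, then the turn, a rotation vector about the tool's x, y, z in rad. A call has 1 to 20 rows; each row shifts and turns the commanded pose from where the row before left it, along the tool's axes as they then stand; what a row does not reach is not made up. A row lasts 1/10 s, in which the tool goes at most 50 mm and 8.59 degrees, less where a joint would pass 70% of its speed; a pose out of reach is approached as far as the arm can. A call is refused whole if a number of a shift passes 0.05 or a number of a turn 0.15, either way. A call with a gripper value outside its range is refused whole. "jaw" is the finger opening in m, from 0 to 0.0919, set as the call begins (left out, the last holds). The fingers move at their own pace and stop on an object; "squeeze" is the grip in N (left out, the last holds). Time passes only in rows, so rows that do not move let the fingers close. It gives the time, the measured TCP pose, the force and the opening at its end, in the units of the state.
- robot.get_state(): the state, without advancing time (a new reading comes with each control period).
- robot.get_image(name): name is "scene" or "top"; returns a dict with "img" (420x560x3 uint8, red, green, blue), "fx", "fy", "cx", "cy" (pixels), "R" (3x3) and "t" (3): a world point X has camera coordinates R X + t. Camera axes: x right, y down, z forward; pixel columns grow to the right and rows downward; lengths in mm; the calibration is good to about 2 mm. A picture is of the moment at which its call begins. There is no depth.
- robot.finish_job(): hands the job in, once; it reports no verdict.
The state is a dict: "clock": time; "q": joint angles; "qd": joint speeds; "joint_efforts": joint torques, N m; "position": TCP position; "ee_rot": TCP orientation; "ft_force": force on the tool from outside, world axes, zero at the start; "ft_torque": the same for the moment, N m; "grip_width": opening from 0.0 (shut) to 1.0 (fully open).
Only numpy, scipy, OpenCV 4.12 (cv2) and the standard library are available. Lean on these libraries where they do the work, as an engineer would, in place of code of your own. Each camera call takes 0.05 s, during which the arm holds its last target. There are 200 camera calls.

## Working session

There is one attempt and no reset: what is moved stays moved. The work goes in short steps, Python scripts to look and compute and a tool call to move; the robot and the scene stay as the last step left them, time stands still between calls to the robot, and variables do not carry over. Pictures are saved under pics/ and viewed, about 8 in all and at most 12, crops included, and the job is handed in when it is done.

Besides the shell and the picture viewer there is one more tool, called after ">>>" as name([rows], argument=value, ...), one row to a line, values as JSON. move_arm: Moves the arm, as the interface text tells. Its arguments: {"type":"object","properties":{"series":{"type":"array","items":{"type":"array","items":{"type":"number"}}},"jaw":{"type":"number"},"squeeze":{"type":"number"}},"required":["series"]}

```bash
mkdir -p pics
cat > h.py <<'E'
import numpy as np,cv2
from plant import robot
def ray(c,u,v,z):
    R=np.array(c["R"]);t=np.array(c["t"]).ravel()
    o=-R.T@t;d=R.T@np.array([(u-c["cx"])/c["fx"],(v-c["cy"])/c["fy"],1])
    return o+d*(z-o[2])/d[2]
def proj(c,X):
    p=np.array(c["R"])@np.array(X,float)+np.array(c["t"]).ravel()
    return c["fx"]*p[0]/p[2]+c["cx"],c["fy"]*p[1]/p[2]+c["cy"]
def save(c,n,box=None,s=1):
    i=c["img"][...,::-1]
    if box: i=i[box[1]:box[3],box[0]:box[2]]
    cv2.imwrite("pics/"+n+".png",cv2.resize(np.ascontiguousarray(i),None,fx=s,fy=s,interpolation=cv2.INTER_CUBIC))
E
python3 - <<'E'
from h import *
for n in("top","scene"):
    c=robot.get_image(n);save(c,n+"0");print(n,-np.array(c["R"]).T@np.array(c["t"]).ravel())
print(robot.get_state())
E
```

```text
top [ 466.41806821 -194.00276411 1030.9868289 ]
scene [-151.95073003 -528.38087071  594.40987323]
{'clock': 0.1, 'q': array([ 1.33554127e+00,  3.53562217e-01,  1.63402715e+00, -7.21126318e-07,
        1.15523522e+00, -2.42598387e-03]), 'qd': array([ 0.00142188, -0.00122154, -0.0017492 , -0.00012362,  0.00097948,
        0.0011555 ]), 'joint_efforts': array([ 1.91410734e-03, -5.94903445e+01, -3.34929478e+01,  7.00900890e-02,
        1.83513371e-02, -5.70050520e-05]), 'position': array([144.11665955, 607.68838726, 200.36316166]), 'ee_rot': array([ 1.16151600e-01,  9.93231306e-01, -6.11660594e-04, -7.27020814e-05]), 'ft_force': array([-0.13262889, -1.07952739,  0.19306377]), 'ft_torque': array([-0.00096344,  0.03474454,  0.01425641]), 'grip_width': 0.9990794073886534}
```

View pics/top0.png

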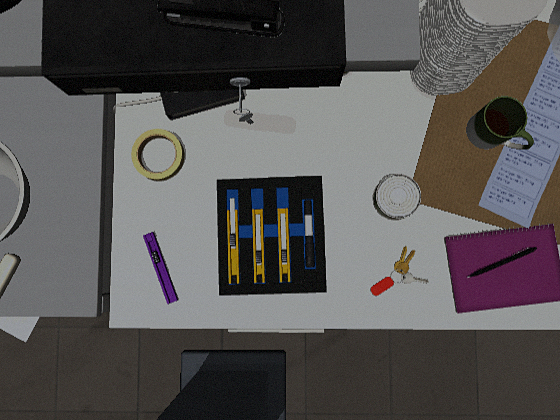

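View pics/scene0.png

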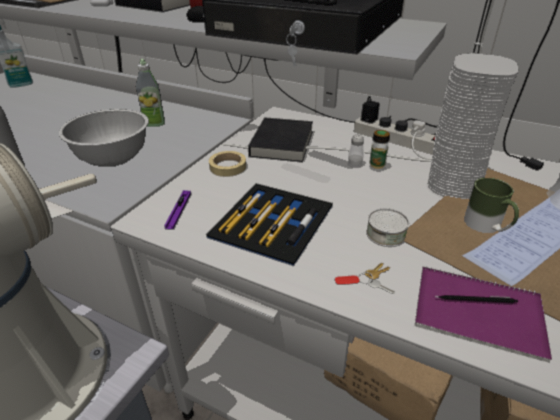

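Top view: tray at (272,235) px, three yellow cutters at columns 233, 258 and 284, marker at 308. The purple look-alike is at (160,267). The left cutter (233) looks different: its slide is further towards the nose and there is bright steel at (232,205). I'll check it in a close crop.

Run:
```python
from h import *
c=robot.get_image("top");save(c,"crop1",(210,170,335,300),4.6)
g=c["img"].astype(int);h=cv2.cvtColor(c["img"],cv2.COLOR_RGB2HSV)
# tray outline
m=(h[...,2]<60).astype(np.uint8);m[:165]=0;m[310:]=0;m[:,:205]=0;m[:,340:]=0
m=cv2.morphologyEx(m,cv2.MORPH_CLOSE,np.ones((25,25)))
k=max(cv2.findContours(m,0,1)[0],key=cv2.contourArea)
r=cv2.minAreaRect(k);print(r);print([ray(c,*p,11).round(1) for p in cv2.boxPoints(r)])
y=((h[...,0]>15)&(h[...,0]<32)&(h[...,1]>120)&(h[...,2]>80)).astype(np.uint8);y[:,:205]=0;y[:,340:]=0;y[:165]=0;y[300:]=0
y=cv2.morphologyEx(y,cv2.MORPH_CLOSE,np.ones((15,3)))
for k in cv2.findContours(y,0,1)[0]:
    if cv2.contourArea(k)>100:
        r=cv2.minAreaRect(k);print(r);print([ray(c,*p,15).round(1) for p in cv2.boxPoints(r)])
```

```text
((270.7951354980469, 235.03543090820312), (116.47904205322266, 107.01254272460938), 88.31531524658203)
[array([636.4, -47.8,  11. ]), array([ 641.2, -261.6,   11. ]), array([ 411.8, -265.8,   11. ]), array([405.4, -56.7,  11. ])]
((232.63946533203125, 246.49676513671875), (73.23601531982422, 10.555285453796387), 88.66777801513672)
[array([572.1, -70.7,  15. ]), array([572.5, -91.7,  15. ]), array([428.6, -95.8,  15. ]), array([428.1, -75.1,  15. ])]
((257.8935546875, 245.48806762695312), (73.29969024658203, 10.419459342956543), 88.26429748535156)
[array([ 573.9, -120.5,   15. ]), array([ 574.4, -141.2,   15. ]), array([ 430.6, -145.6,   15. ]), array([ 430. , -125.2,   15. ])]
((283.3335266113281, 244.5055389404297), (73.3259506225586, 10.427542686462402), 88.09085083007812)
[array([ 575.6, -170.7,   15. ]), array([ 576.2, -191.3,   15. ]), array([ 432.6, -195.4,   15. ]), array([ 431.9, -175.1,   15. ])]
```

View pics/crop1.png

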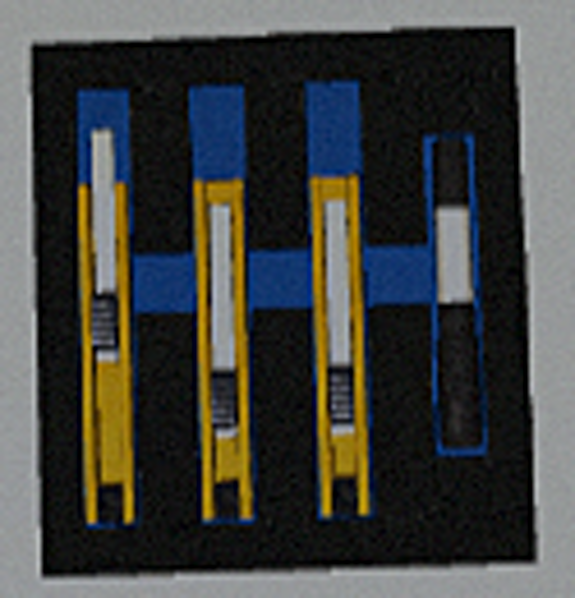

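The close crop confirms it. Only the left cutter (crop x≈103) has steel beyond its nose: the tip is at crop row 128 and the nose at row 183. Its slide is at row 320, against about 399 for the other two. Candidates rejected: the middle and right cutters, whose blades are in, and the purple one.

Run:
```python
from h import *
c=robot.get_image("top")
P=lambda x,y,z:ray(c,210+x/4.6-.5,170+y/4.6-.5,z).round(1)
for n,a in dict(tip=(103,128,8),nose=(103,183,15),thumbfront=(103.5,292,22.5),thumb=(103.5,320,22.5),thumbrear=(103.5,348,22.5),thumbB=(224,399,22.5),noseB=(219,181,15)).items(): print(n,P(*a))
s=robot.get_state();p=s["position"]
from scipy.spatial.transform import Rotation as R
r=R.from_quat(s["ee_rot"]);u=np.array([.9996,.029,0])
d=R.from_matrix(np.c_[-u,np.cross([0,0,-1],-u),[0,0,-1]])
print("turn",(r.inv()*d).as_rotvec())
tgt=np.array([578,-81,90]);print("shift in turned tool",d.inv().apply(tgt-p),"now",r.inv().apply(tgt-p))
```

```text
tip [598.3 -80.5   8. ]
nose [573.5 -81.4  15. ]
thumbfront [526.  -82.7  22.5]
thumb [514.1 -82.8  22.5]
thumbrear [502.2 -82.9  22.5]
thumbB [ 480.6 -134.2   22.5]
noseB [ 574.2 -131.5   15. ]
turn [-8.36840068e-04 -1.20547078e-04 -2.61805171e-01]
shift in turned tool [-413.73373245 -701.15225923  110.55071777] now [-581.11209792 -570.08214147  111.02537915]
```

>>> move_arm([
  [0, 0, 0, 0, 0, -0.131],
  [0, 0, 0, 0, 0, -0.131],
  [-0.022, -0.036, 0.005, 0, 0, 0],
  [-0.022, -0.036, 0.005, 0, 0, 0],
  [-0.022, -0.036, 0.005, 0, 0, 0],
  [-0.022, -0.036, 0.005, 0, 0, 0],
  [-0.022, -0.036, 0.005, 0, 0, 0],
  [-0.022, -0.036, 0.005, 0, 0, 0],
  [-0.022, -0.036, 0.005, 0, 0, 0],
  [-0.022, -0.036, 0.005, 0, 0, 0],
  [-0.022, -0.036, 0.005, 0, 0, 0],
  [-0.022, -0.036, 0.005, 0, 0, 0],
  [-0.022, -0.036, 0.005, 0, 0, 0],
  [-0.022, -0.036, 0.005, 0, 0, 0],
  [-0.022, -0.036, 0.005, 0, 0, 0],
  [-0.022, -0.036, 0.005, 0, 0, 0],
  [-0.022, -0.036, 0.005, 0, 0, 0],
  [-0.022, -0.036, 0.005, 0, 0, 0],
  [0, 0, 0, 0, 0, 0],
  [0, 0, 0, 0, 0, 0],
], jaw=0.002, squeeze=5)

```text
clock: 2.2
position: [512.7, 42.0, 120.6]
ee_rot: [-0.013, 1.0, 0.0, -0.0]
ft_force: [0.0, -0.2, 0.5]
grip_width: 0.02
```

>>> move_arm([
  [-0.0168, -0.0312, 0.0125, 0, 0, 0],
  [-0.0168, -0.0312, 0.0125, 0, 0, 0],
  [-0.0168, -0.0312, 0.0125, 0, 0, 0],
  [-0.0168, -0.0312, 0.0125, 0, 0, 0],
  [0, 0, 0.01, 0, 0, 0],
  [0, 0, 0.01, 0, 0, 0],
  [0, 0, 0.007, 0, 0, 0],
  [0, 0, 0, 0, 0, 0],
  [0, 0, 0, 0, 0, 0],
])

```text
clock: 3.1
position: [583.4, -79.1, 44.2]
ee_rot: [-0.015, 1.0, 0.0, -0.0]
ft_force: [0.0, 0.2, 0.7]
grip_width: 0.019
```

Run:
```python
from h import *
c=robot.get_image("scene");s=robot.get_state();save(c,"s1",(190,150,350,270),5);print(s["position"],s["ft_force"],s["clock"])
```

```text
[583.75482851 -79.30068424  44.47238272] [ 0.79996701 -0.94491254 -0.58622007] 3.15
```

View pics/s1.png

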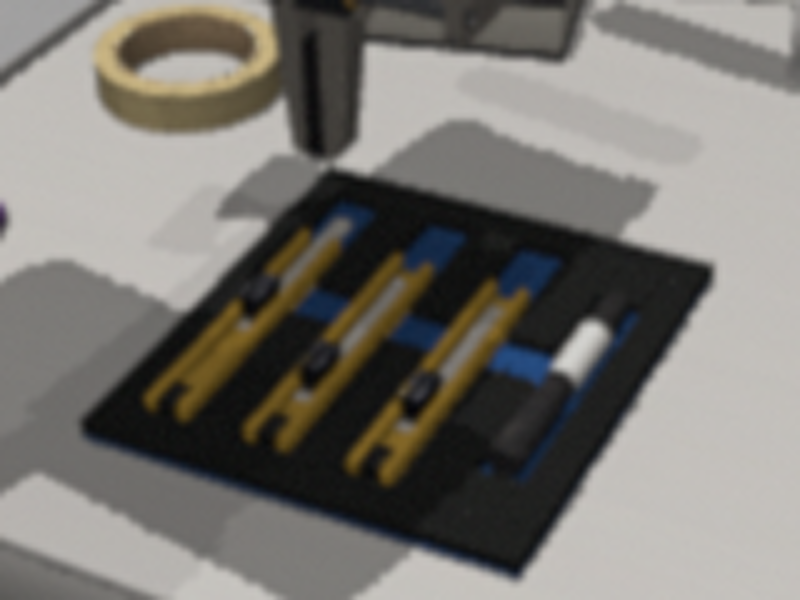

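The fingertip is at crop (325,155), above the protruding blade (335,235), and nothing is touched. I'll check its height by projection.

Run:
```python
from h import *
c=robot.get_image("scene")
f=lambda X:((np.array(proj(c,X))-[190,150])*5).round()
for n,X in dict(tip36=(583.5,-79,36),tcp=(583.5,-79,44),gp=(583.5,-79,55),blade=(583.5,-81,8),end=(598,-80.5,8),nose=(572.5,-81,15),thumb=(514,-83,22.5)).items():print(n,f(X))
print(robot.get_state()["position"])
```

```text
tip36 [326. 186.]
tcp [325. 172.]
gp [324. 152.]
blade [331. 234.]
end [345. 219.]
nose [320. 234.]
thumb [260. 285.]
[583.92043128 -79.52549176  44.62717816]
```

>>> move_arm([
  [0, 0.001, 0.008, 0, 0, 0],
  [0, 0, 0, 0, 0, 0],
  [0, 0, 0, 0, 0, 0],
  [0, 0, 0, 0, 0, 0],
  [0, 0, 0, 0, 0, 0],
  [0, 0, 0, 0, 0, 0],
  [0, 0, 0, 0, 0, 0],
  [0, 0, 0, 0, 0, 0],
  [0, 0, 0, 0, 0, 0],
  [0, 0, 0, 0, 0, 0],
  [0, 0, 0, 0, 0, 0],
  [0, 0, 0, 0, 0, 0],
  [0, 0, 0, 0, 0, 0],
  [0, 0, 0, 0, 0, 0],
  [0, 0, 0, 0, 0, 0],
  [0, 0, 0, 0, 0, 0],
  [0, 0, 0, 0, 0, 0],
  [0, 0, 0, 0, 0, 0],
  [0, 0, 0, 0, 0, 0],
  [0, 0, 0, 0, 0, 0],
])

```text
clock: 5.2
position: [583.6, -79.1, 36.0]
ee_rot: [-0.015, 1.0, -0.0, -0.0]
ft_force: [-0.0, 0.4, -0.1]
grip_width: 0.021
```

>>> move_arm([
  [0, 0, 0, 0, 0, 0],
  [0, 0, 0, 0, 0, 0],
  [0, 0, 0, 0, 0, 0],
  [0, 0, 0, 0, 0, 0],
])

```text
clock: 5.6
position: [583.6, -79.1, 36.0]
ee_rot: [-0.015, 1.0, -0.0, -0.0]
ft_force: [0.5, 0.2, -0.5]
grip_width: 0.02
```

Run:
```python
from h import *
c=robot.get_image("scene");s=robot.get_state();save(c,"s2",(225,140,295,192),11);print(s["position"],s["ft_force"],s["clock"])
p=s["position"]
for dz in(-8,0,11):print(dz,((np.array(proj(c,p+[0,0,dz]))-[225,140])*11).round())
```

```text
[583.63270906 -79.13231049  35.99327392] [-0.07720399 -0.53930863  1.09473556] 5.65
-8 [334. 548.]
0 [332. 518.]
11 [331. 476.]
```

View pics/s2.png

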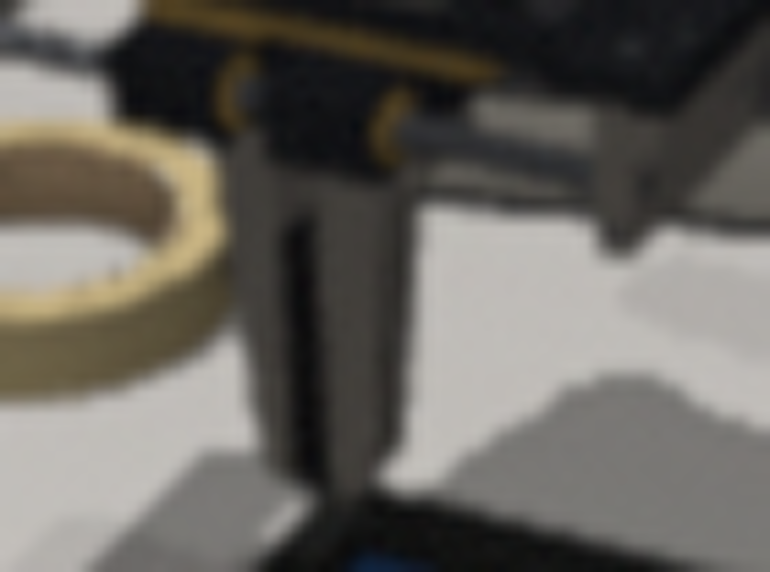

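The fingertip is over the blade and clear of it, at crop (345,505). The projection puts the tip at (334,548), and the dark pad ends there blend into the tray. Both dwells are done, so I'll lift, go back behind the blade and come down just ahead of the slide.

>>> move_arm([
  [0, 0, -0.008, 0, 0, 0],
  [0.01, 0, -0.008, 0, 0, 0],
  [0.016, -0.002, 0, 0, 0, 0],
  [0.016, 0, 0, 0, 0, 0],
  [0, 0, 0.01, 0, 0, 0],
  [0, 0, 0.008, 0, 0, 0],
  [0, 0, 0.004, 0, 0, 0],
  [0, 0, 0.002, 0, 0, 0],
  [0, 0, 0.002, 0, 0, 0],
  [0, 0, 0, 0, 0, 0],
  [0, 0, 0, 0, 0, 0],
  [0, 0, 0, 0, 0, 0],
])

```text
clock: 6.85
position: [541.9, -82.4, 26.1]
ee_rot: [-0.015, 1.0, -0.0, 0.0]
ft_force: [-0.5, -0.2, 0.1]
grip_width: 0.02
```

Run:
```python
from h import *
c=robot.get_image("scene");s=robot.get_state();save(c,"s3",(205,150,285,210),9);print(s["position"],s["ft_force"],s["clock"])
p=s["position"]
for dz in(-8,0,11):print(dz,((np.array(proj(c,p+[0,0,dz]))-[205,150])*9).round())
```

```text
[541.93330347 -82.34450567  26.17168424] [-0.57897601  0.24508068 -0.83927905] 6.9
-8 [386. 470.]
0 [385. 445.]
11 [383. 411.]
```

View pics/s3.png

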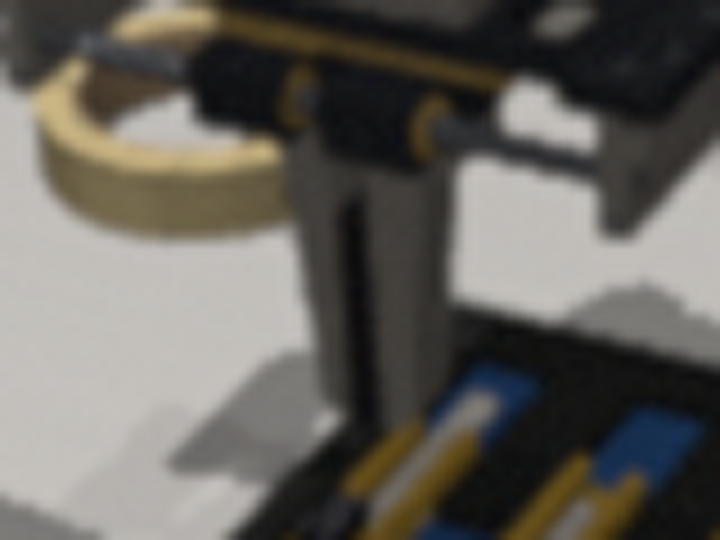

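The fingertips appear at about crop (375,417), and the projection for the stated tip is (386,470). They look higher than stated. I'll push a short way at this height and check numerically whether the blade moved; a miss does no harm.

```bash
cat >> h.py <<'E'
def blade(n="scene"):
    c=robot.get_image(n);g=cv2.GaussianBlur(c["img"],(0,0),.6);o=[]
    for s in range(568,612,3):
        u,v=proj(c,(s,-81.3+.029*(s-572),8));p=cv2.getRectSubPix(g,(1,1),(float(u),float(v)))[0,0];o.append((s,*map(int,p)))
    return o
E
python3 -c "
from h import *
print(blade())"
```

```text
[(568, 105, 90, 64), (571, 104, 90, 64), (574, 104, 90, 65), (577, 105, 93, 69), (580, 107, 97, 77), (583, 110, 103, 89), (586, 111, 107, 99), (589, 112, 110, 106), (592, 114, 112, 109), (595, 101, 101, 103), (598, 83, 87, 95), (601, 54, 66, 86), (604, 34, 52, 79), (607, 23, 43, 71), (610, 20, 35, 58)]
```

>>> move_arm([
  [0.005, 0, 0, 0, 0, 0],
  [0.005, 0, 0, 0, 0, 0],
  [0.005, 0, 0, 0, 0, 0],
  [0.005, 0, 0, 0, 0, 0],
  [0, 0, 0, 0, 0, 0],
  [0, 0, 0, 0, 0, 0],
])

```text
clock: 7.55
position: [521.7, -83.0, 26.1]
ee_rot: [-0.015, 1.0, -0.0, 0.0]
ft_force: [0.0, -0.1, -0.5]
grip_width: 0.021
```

Run:
```python
from h import *
print(blade())
c=robot.get_image("scene");s=robot.get_state();save(c,"s4",(205,150,285,210),9);print(s["position"],s["ft_force"],s["clock"])
```

```text
[(568, 115, 100, 72), (571, 116, 101, 72), (574, 116, 101, 73), (577, 117, 102, 76), (580, 115, 103, 81), (583, 115, 107, 92), (586, 114, 109, 101), (589, 114, 111, 107), (592, 114, 112, 109), (595, 101, 101, 103), (598, 84, 87, 96), (601, 54, 66, 86), (604, 34, 52, 79), (607, 24, 43, 72), (610, 20, 35, 58)]
[522.00481814 -82.95820408  26.07125189] [ 0.74366478  1.07510023 -0.18139359] 7.65
```

View pics/s4.png

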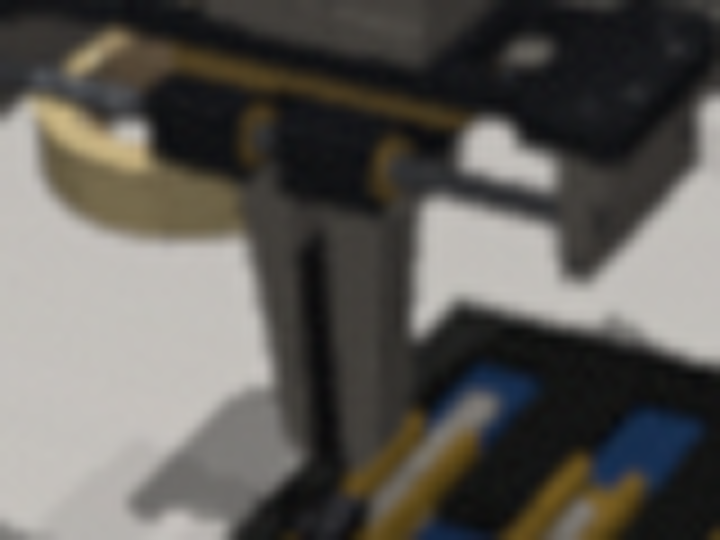

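The blade tip is unchanged (edge still at x≈598), so the fingers passed over the slide and the tips are above 22.5 mm. The picture agrees: fingertips at about crop (345,462), slide below them at (320,510). I'll go back to the front of the slide and lower by 7 mm, which still clears the walls, then try again.

>>> move_arm([
  [-0.01, 0, 0, 0, 0, 0],
  [-0.009, 0, 0, 0, 0, 0],
  [0, 0, 0.003, 0, 0, 0],
  [0, 0, 0.002, 0, 0, 0],
  [0, 0, 0.002, 0, 0, 0],
  [0, 0, 0, 0, 0, 0],
  [0, 0, 0, 0, 0, 0],
  [0, 0, 0, 0, 0, 0],
])

```text
clock: 8.45
position: [540.7, -82.4, 19.0]
ee_rot: [-0.015, 1.0, -0.0, 0.0]
ft_force: [-0.4, -0.2, -0.3]
grip_width: 0.027
```

>>> move_arm([
  [0.005, 0, 0, 0, 0, 0],
  [0.005, 0, 0, 0, 0, 0],
  [0.005, 0, 0, 0, 0, 0],
  [0.003, 0, 0, 0, 0, 0],
  [0, 0, 0, 0, 0, 0],
  [0, 0, 0, 0, 0, 0],
])

```text
clock: 9.05
position: [522.8, -82.9, 19.1]
ee_rot: [-0.015, 1.0, -0.0, 0.0]
ft_force: [0.7, -0.1, -0.1]
grip_width: 0.02
```

Run:
```python
from h import *
print([(b[0],b[1]) for b in blade()])
c=robot.get_image("scene");s=robot.get_state();save(c,"s5",(205,150,285,210),9);print(s["position"],s["ft_force"],s["clock"])
```

```text
[(568, 115), (571, 116), (574, 116), (577, 117), (580, 115), (583, 114), (586, 114), (589, 114), (592, 115), (595, 101), (598, 83), (601, 54), (604, 35), (607, 24), (610, 21)]
[522.97364263 -82.93745003  19.03759472] [0.34457802 0.06614811 0.94372869] 9.15
```

>>> move_arm([
  [-0.01, 0, 0, 0, 0, 0],
  [-0.008, 0, 0, 0, 0, 0],
  [0, 0, 0.002, 0, 0, 0],
  [0, 0, 0.002, 0, 0, 0],
  [0, 0, 0.002, 0, 0, 0],
  [0, 0, 0, 0, 0, 0],
  [0, 0, 0, 0, 0, 0],
  [0, 0, 0, 0, 0, 0],
])

```text
clock: 9.95
position: [540.6, -82.4, 13.0]
ee_rot: [-0.015, 1.0, -0.0, -0.0]
ft_force: [-1.0, 0.6, -0.8]
grip_width: 0.021
```

>>> move_arm([
  [0.005, 0, 0, 0, 0, 0],
  [0.005, 0, 0, 0, 0, 0],
  [0.005, 0, 0, 0, 0, 0],
  [0.003, 0, 0, 0, 0, 0],
  [0, 0, 0, 0, 0, 0],
  [0, 0, 0, 0, 0, 0],
])

```text
clock: 10.55
position: [522.8, -83.0, 13.1]
ee_rot: [-0.015, 1.0, -0.0, 0.0]
ft_force: [-0.3, -0.8, 0.7]
grip_width: 0.026
```

Run:
```python
from h import *
print([(b[0],b[1]) for b in blade()])
c=robot.get_image("scene");s=robot.get_state();save(c,"s6",(205,150,285,210),9);print(s["position"],s["ft_force"],s["clock"])
```

```text
[(568, 115), (571, 117), (574, 117), (577, 117), (580, 115), (583, 115), (586, 114), (589, 114), (592, 115), (595, 101), (598, 84), (601, 54), (604, 34), (607, 24), (610, 20)]
[523.00515153 -82.92099459  13.07462253] [ 0.75321388  0.04733539 -0.54792663] 10.65
```

View pics/s6.png

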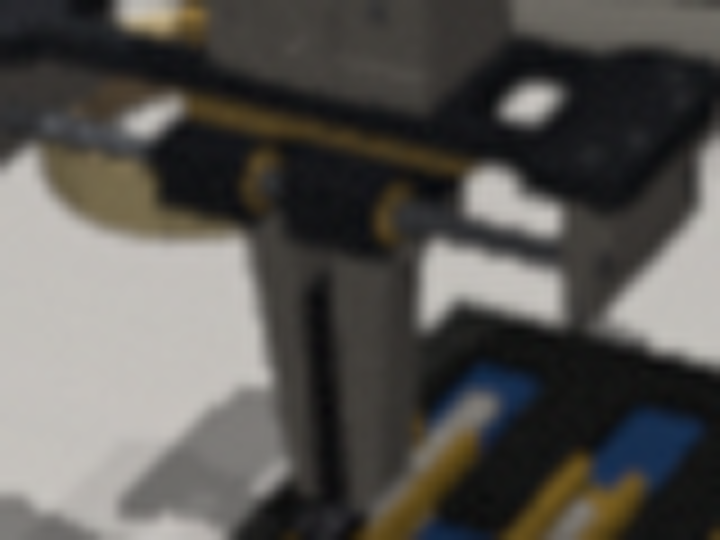

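The fingertips at crop (345,505) are nearly level with the slide top at (330,515), and the blade is still unmoved. I'll go another 4 mm down.

>>> move_arm([
  [-0.01, 0, 0, 0, 0, 0],
  [-0.008, 0, 0, 0, 0, 0],
  [0, 0, 0.002, 0, 0, 0],
  [0, 0, 0.002, 0, 0, 0],
  [0, 0, 0, 0, 0, 0],
  [0, 0, 0, 0, 0, 0],
  [0, 0, 0, 0, 0, 0],
])

```text
clock: 11.35
position: [540.5, -82.4, 9.0]
ee_rot: [-0.015, 1.0, 0.0, -0.0]
ft_force: [0.6, 0.2, 0.5]
grip_width: 0.017
```

>>> move_arm([
  [0.005, 0, 0, 0, 0, 0],
  [0.005, 0, 0, 0, 0, 0],
  [0.005, 0, 0, 0, 0, 0],
  [0.003, 0, 0, 0, 0, 0],
  [0, 0, 0, 0, 0, 0],
  [0, 0, 0, 0, 0, 0],
])

```text
clock: 11.95
position: [522.6, -82.9, 9.0]
ee_rot: [-0.015, 1.0, 0.0, -0.0]
ft_force: [-0.7, -0.1, 0.4]
grip_width: 0.017
```

Run:
```python
from h import *
print([(b[0],b[1]) for b in blade()])
s=robot.get_state();print(s["position"],s["ft_force"],s["clock"])
c=robot.get_image("scene");save(c,"s7",(205,150,285,210),9)
for z in(15,20,25):print(z,((np.array(proj(c,(*s["position"][:2],z)))-[205,150])*9).round())
```

```text
[(568, 114), (571, 115), (574, 116), (577, 116), (580, 108), (583, 94), (586, 65), (589, 42), (592, 27), (595, 24), (598, 24), (601, 24), (604, 23), (607, 22), (610, 20)]
[522.70740507 -82.89774972   8.97102884] [ 0.23163661 -0.44696325  0.70005237] 12.0
15 [351. 519.]
20 [350. 503.]
25 [349. 487.]
```

The slide is caught: the blade tip moved back from x≈598 to 584, matching a finger front edge at about 512.7. I'll push on to the stop.

>>> move_arm([
  [0.002, 0, 0.001, 0, 0, 0],
  [0.004, 0, 0, 0, 0, 0],
  [0.004, 0, 0, 0, 0, 0],
  [0.004, 0, 0, 0, 0, 0],
  [0.003, 0, 0, 0, 0, 0],
  [0.002, 0, 0, 0, 0, 0],
  [0, 0, 0, 0, 0, 0],
  [0, 0, 0, 0, 0, 0],
])

```text
clock: 12.85
position: [503.7, -83.5, 8.0]
ee_rot: [-0.015, 1.0, 0.0, -0.0]
ft_force: [0.6, -0.1, 0.1]
grip_width: 0.022
```

>>> move_arm([
  [0.001, 0, 0, 0, 0, 0],
  [0.001, 0, 0, 0, 0, 0],
  [0, 0, 0, 0, 0, 0],
  [0, 0, 0, 0, 0, 0],
])

```text
clock: 13.25
position: [501.7, -83.5, 8.0]
ee_rot: [-0.015, 1.0, -0.0, -0.0]
ft_force: [-0.2, -0.6, -0.0]
grip_width: 0.017
```

>>> move_arm([
  [0.001, 0, 0, 0, 0, 0],
  [0.001, 0, 0, 0, 0, 0],
  [0, 0, 0, 0, 0, 0],
])

```text
clock: 13.55
position: [499.6, -83.6, 8.0]
ee_rot: [-0.015, 1.0, -0.0, -0.0]
ft_force: [0.1, -0.3, 0.3]
grip_width: 0.018
```

>>> move_arm([
  [0.001, 0, 0, 0, 0, 0],
  [0, 0, 0, 0, 0, 0],
])

```text
clock: 13.75
position: [499.2, -83.7, 8.2]
ee_rot: [-0.015, 1.0, -0.0, 0.001]
ft_force: [2.5, 0.4, 0.2]
grip_width: 0.028
```

>>> move_arm([
  [0.001, 0, 0, 0, 0, 0],
  [0, 0, 0, 0, 0, 0],
])

```text
clock: 13.95
position: [498.9, -83.8, 8.3]
ee_rot: [-0.015, 1.0, -0.0, 0.001]
ft_force: [4.5, -0.6, 0.4]
grip_width: 0.021
```

The slide hit the stop: force rose to 4.5 N and motion ended. I'll back off, lift and go over the nose.

>>> move_arm([
  [-0.004, 0, 0, 0, 0, 0],
  [-0.002, 0, -0.01, 0, 0, 0],
  [0, 0, -0.015, 0, 0, 0],
  [0, 0, -0.01, 0, 0, 0],
  [0, 0, 0, 0, 0, 0],
  [0, 0, 0, 0, 0, 0],
])

```text
clock: 14.55
position: [503.7, -83.5, 43.2]
ee_rot: [-0.015, 1.0, -0.0, 0.0]
ft_force: [-1.0, 0.3, -0.5]
grip_width: 0.022
```

Run:
```python
from h import *
print([(b[0],b[1]) for b in blade()])
s=robot.get_state();print(s["position"],s["ft_force"],s["clock"])
save(robot.get_image("scene"),"s8",(200,170,320,260),6)
```

```text
[(568, 107), (571, 93), (574, 85), (577, 80), (580, 69), (583, 53), (586, 35), (589, 25), (592, 23), (595, 24), (598, 24), (601, 24), (604, 23), (607, 23), (610, 20)]
[503.3446537  -83.41382169  42.79872998] [-0.11641828 -0.86809219 -0.6523994 ] 14.6
```

View pics/s8.png

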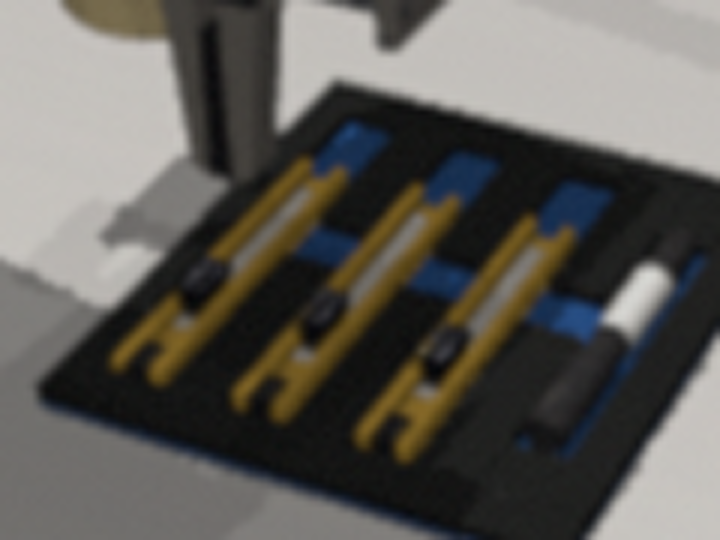

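The picture shows all three slides at the same place in their handles, at (205,285), (325,312) and (443,350). No steel shows beyond the left nose at (325,165), and all the cutters are in their pockets. Next I'll point at the nose.

>>> move_arm([
  [-0.017, 0, 0, 0, 0, 0],
  [-0.017, 0, 0, 0, 0, 0],
  [-0.017, 0, 0, 0, 0, 0],
  [-0.0175, 0, 0, 0, 0, 0],
  [0, 0, 0.009, 0, 0, 0],
  [0, 0, 0.006, 0, 0, 0],
  [0, 0, 0.003, 0, 0, 0],
  [0, 0, 0, 0, 0, 0],
  [0, 0, 0, 0, 0, 0],
  [0, 0, 0, 0, 0, 0],
  [0, 0, 0, 0, 0, 0],
  [0, 0, 0, 0, 0, 0],
  [0, 0, 0, 0, 0, 0],
  [0, 0, 0, 0, 0, 0],
  [0, 0, 0, 0, 0, 0],
  [0, 0, 0, 0, 0, 0],
  [0, 0, 0, 0, 0, 0],
  [0, 0, 0, 0, 0, 0],
  [0, 0, 0, 0, 0, 0],
  [0, 0, 0, 0, 0, 0],
])

```text
clock: 16.65
position: [572.2, -81.5, 25.0]
ee_rot: [-0.015, 1.0, 0.0, 0.0]
ft_force: [0.7, 0.1, 0.3]
grip_width: 0.024
```

>>> move_arm([
  [0, 0, 0, 0, 0, 0],
  [0, 0, 0, 0, 0, 0],
  [0, 0, 0, 0, 0, 0],
  [0, 0, 0, 0, 0, 0],
  [0, 0, 0, 0, 0, 0],
  [0, 0, 0, 0, 0, 0],
  [0, 0, 0, 0, 0, 0],
  [0, 0, 0, 0, 0, 0],
  [0, 0, 0, 0, 0, 0],
  [0, 0, 0, 0, 0, 0],
  [0, 0, 0, 0, 0, 0],
  [0, 0, 0, 0, 0, 0],
])

```text
clock: 17.85
position: [572.2, -81.4, 25.0]
ee_rot: [-0.015, 1.0, -0.0, -0.0]
ft_force: [0.2, 0.4, 0.2]
grip_width: 0.027
```

Run:
```python
from h import *
s=robot.get_state();print(s["position"],s["ft_force"],s["clock"])
save(robot.get_image("scene"),"s9",(200,150,320,240),6)
```

```text
[572.21629955 -81.43268907  24.99668628] [0.23232526 0.38386637 0.15293883] 17.85
```

View pics/s9.png

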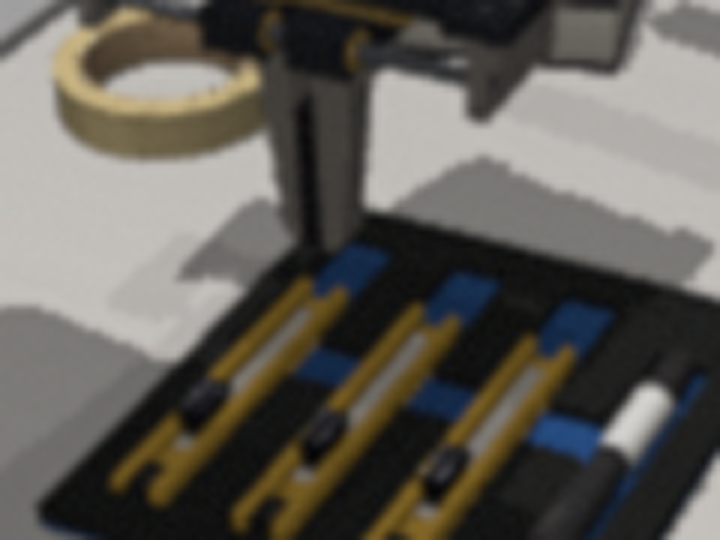

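The fingertips at crop (325,248) hover about 2 cm above the left cutter's nose at (325,285). They touch nothing, and the slide at (203,400) is fully back. I'll hand in.

```bash
python3 -c "
from h import *
print(robot.finish_job())"
```

```text
the job is handed in; nothing more can be done
None
```

I pointed at the bare blade of the left cutter for over 2 s, pushed its slide back to the stop, then pointed at its nose for about 2.5 s. The job was handed in at about 18 s with the fingers still there.

**Last checks**
- **Blade:** the push ended against the hard stop, with force rising to 4.5 N. In the picture all three slides sit at the same place and no steel shows past the left nose.
- **Pointing:** at hand-in the tool point was at (572, -81, 25) mm, with the nose measured at (572, -81) mm. Force readings were within noise.
- **Surroundings:** the cutters looked seated in their pockets and the marker and tape undisturbed. I didn't re-measure the keys or the tin.

**What disagreed**
- **Fingertip height:** with the jaws nearly shut, the fingertips were about 10–13 mm behind the TCP, not 8 mm ahead as stated. The first three pushes passed over the slide without moving it, and I then lowered step by step until it caught.
- **First pointing height:** for the same reason, the fingertips were nearer 4 cm than 2 cm above the blade, though the grasp point was still at 47 mm by the stated geometry (limit 85 mm).

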